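Bring the tyre valve to the top by pushing the spokes

ROBOT

A 6-joint arm with a two-finger parallel gripper is mounted at the origin on the work surface. World frame = base frame: x ahead of the robot, y to its left, z up, the work surface at z = 0. Lengths are in m, angles in rad, forces in N, time in s.
With the tool pointing down it reaches from about 0.25 to 0.775 m from the base axis. Payload 4 kg.
Tool frame: the origin (TCP) lies between the finger pads; the fingertips stand 22 mm ahead of it and the grasp point (between the pads) lies 3 mm ahead of it; z points along the fingers, y is the line along which they close (so a half turn about z gives the same grasp; the last joint's range is limited). The gripper opens to 94 mm and grips with 3 to 60 N. Pads are 16 mm wide; open, the fingers measure 119 mm over their backs; the gripper's body (75 mm by 177 mm) begins 78 mm behind the grasp point.
Start: joints at [-1.394, 0.087, 1.371, -0, 1.684, -0.103], TCP at [0.152, -0.529, 0.228] pointing down, gripper open.
Joint ranges: [-3.1, 3.1], [-0.76, 2.03], [0.27, 2.55], [-1.08, 4.22], [0.17, 2.65], [-2.57, 2.57]. Speed limits (rad/s): [2.79, 2.79, 3.14, 3.14, 3.14, 3.14].

INTERFACE

Orientations are given as a unit quaternion [w, x, y, z].
In Python, from plant import get_obs, snapshot, finish_job gives the robot as it stands. The module is installed in compiled form; this text tells all that it offers.
- The arm moves only by the tool step_arm, never from a script. Its argument "moves" is a list of rows, each a list of 7 numbers: the shift along the world's x, y, z in m, then the turn, a rotation vector about the world's x, y, z in degrees, then the finger opening in m, from 0 to 0.094. In form: [[x, y, z, wx, wy, wz, jaw], ...]. A call has 1 to 10 rows; each row is the pose to reach, as a shift and turn from the pose commanded when the call began; what a row does not reach only later rows make up. A row lasts 1/8 s, in which the tool goes at most 62.5 mm and 10.7 degrees, less where a joint would pass 70% of its speed; a pose out of reach is approached as far as the arm can. A call with a gripper value outside its range is refused whole. The fingers move at their own pace and stop on an object; "newtons" is the grip in N (left out, the last holds). Time passes only in rows, so rows that repeat a pose let the fingers close. It gives the time, the measured TCP pose, the force, the opening and the grip force at its end, in the units of the state.
- get_obs(): the state, without advancing time (a new reading comes with each control period).
- snapshot(name): name is "side" or "top" or "wrist"; returns a dict with "frame" (480x640x3 uint8, blue, green, red), "camera_matrix" (3x3 intrinsics, pixels), "distortion" ([k1, k2, p1, p2, k3] as OpenCV has them; the pictures are not rectified), "T" (4x4, takes a point from camera to world coordinates). Camera axes: x right, y up, looking along -z (the intrinsics and any distortion apply to the point x, -y, -z); pixel columns grow to the right and rows downward; lengths in m; the calibration is good to about 2 mm. A picture is of the moment at which its call begins. There is no depth.
- finish_job(): hands the job in; it is judged then, once.
The state is a dict: "time_s": time; "qpos": joint angles; "joint_velocities": joint speeds; "tau": joint torques, N m; "tool_pos": TCP position; "ee_rot": TCP orientation; "contact_force": force on the tool from outside, world axes, zero at the start; "torque": the same for the moment, N m; "finger_gap": opening from 0.0 (shut) to 1.0 (fully open); "gripper_force": force on a finger pad.
Only numpy, scipy, OpenCV 4.12 (cv2) and the standard library are available. Lean on these libraries where they do the work, as an engineer would, in place of code of your own. Each camera call takes 0.05 s, during which the arm holds its last target. There are 200 camera calls.

TASK

The small wheel in the blue bench stand is to be pumped up next. Gently push its spokes round with a fingertip, one spoke after another, until its valve stem stands at twelve o'clock, straight above the axle, and leave the wheel at rest there. Keep off the valve stem and off the tyre, which is still slippery with fitting soap, and leave the things lying on the bench where they are.

Things in the scene. Friction and masses are not known exactly. Their poses are not given: they have to be found in the camera images.
- stand: Blue steel wheel stand bolted to the bench: base plate 170 (along its x) x 220 (along its y) x 12 mm thick, two uprights 20 mm wide (head 28), 6 mm thick, at x = -56 and +56 mm, 188 mm high, carrying the axle. Origin: centre of the underside of the base; x runs along the axle, away from the robot's side, z up; it may be turned about z by up to 0.3 rad. Fixed.
- axle (a point): Centre of the wheel, on the axle, 176 mm above the bench; axes as those of the stand (x along the axle away from the robot's side, z up), they do not turn with the wheel. The axle ends and their nuts reach to x = -78 and +78 mm.
- wheel: Silver cast wheel, upright on the axle, one face towards the robot, 306 mm in diameter over the tyre. Origin at its centre, on the axle; x along the axle as the stand's x; z from the centre towards the valve, so it turns about its x. It turns either way without end; seal drag (about 2 N at mid spoke) keeps it where it is left, and it coasts only a few degrees after a slow push.
- hub (a point): Centre of the wheel, axes as the wheel's. Hub: 58 mm in diameter for x from -13 to +13 mm, 42 mm in diameter out to x = -48 and +48 mm. Between the spokes are five windows, open right through, from the hub (radius 29 mm) to the inside of the rim (radius 93 mm; the rim spans x from -15 to +15 mm). The valve sits in the middle of one window.
- spoke0 (a point): Mid-point of a spoke, 61 mm from the wheel's centre, 36 degrees about the wheel's x from its z (valve) axis; axes as the wheel's. Each of the five spokes is a straight radial bar 15 mm wide, 16 mm thick (x from -8 to +8 mm); below radius 38 mm and above 85 mm it is 23 mm wide and 20 mm thick.
- spoke1 (a point): Mid-point of a like spoke, 61 mm from the centre, 108 degrees about the wheel's x from its z axis.
- spoke2 (a point): Mid-point of a like spoke, 61 mm from the centre, 180 degrees about the wheel's x from its z axis.
- spoke3 (a point): Mid-point of a like spoke, 61 mm from the centre, 252 degrees about the wheel's x from its z axis.
- spoke4 (a point): Mid-point of a like spoke, 61 mm from the centre, 324 degrees about the wheel's x from its z axis.
- tyre: Black tyre on the wheel, fixed to it and turning with it: a round section 50 mm thick (x from -25 to +25 mm), from radius 103 to 153 mm. Origin and axes as the wheel's. A yellow dot of 12 mm on each sidewall marks the place of the valve.
- valve: Valve stem, brass with a red cap, 11 mm thick, fixed to the wheel: it starts at the rim and reaches inwards towards the axle, from radius 93 to 67 mm, in the middle of one of the five windows. Origin and axes as the wheel's (at the centre of the wheel, z towards the valve).
- valve_cap (a point): Centre of the red valve cap, 73 mm from the centre of the wheel; axes as the wheel's. When the valve is at the top this point lies straight above the axle.
- multimeter_mid (a point): Middle of an orange hand-held multimeter lying on the bench, 175 x 85 x 40 mm (x along its length), 18 mm above its underside. Leave alone.
- screwdriver_grip (a point): Handle of a yellow screwdriver 190 mm long lying on the bench along its x axis. Leave alone.
- oil_mid (a point): Middle of a small white oil bottle with a red cap, 38 mm in diameter, 105 mm tall, standing on the bench. Leave alone.
- lever_mid (a point): Middle of a blue plastic tyre lever, 140 mm long, 20 mm wide, 11 mm high, lying on the bench. Leave alone.

How it is judged:
On the way, in this order (a step that is already met when the one before it is completed fails the run):
1. a first spoke is pushed and the wheel turns with it (contact force between the fingers and wheel above 0.4 N and distance of valve_cap from where it was at the start of the episode above 0.02 m), for 0.02 s.
2. the finger comes off that spoke (contact force between the fingers and wheel below 0.1 N), for 0.3 s.
3. a spoke is pushed again, to bring the wheel further round (contact force between the fingers and wheel above 0.4 N), for 0.02 s.
At the end, for the whole second after the job is handed in: The valve is at the top of the wheel, its direction from the axle within 0.1 rad (about 6 degrees) of straight up; the wheel is at rest (under 0.05 rad/s) and the multimeter, screwdriver, oil bottle and tyre lever lie within 15 mm of where they were (angle between wheel's own z axis and vertical below 0.1 rad and angular speed of wheel below 0.05 rad/s and distance of each of multimeter_mid, screwdriver_grip, oil_mid, lever_mid from where it was at the start of the episode below 0.015 m); the robot touches nothing.
It fails at once if the tyre is touched with more than 1.5 N (contact force between any of the fingers, the arm and tyre above 1.5 N).
It fails at once if the valve is touched with more than 1.5 N (contact force between any of the fingers, the arm and valve above 1.5 N).
It fails at once if the wheel is forced or gripped hard (over 25 N) (contact force between the fingers and wheel above 25 N).
It fails at once if the wheel is spun (over 3 rad/s) instead of being pushed gently (angular speed of wheel above 3 rad/s).
It fails at once if a thing on the bench is lifted or pushed away (over 15 mm) (distance of any of multimeter_mid, screwdriver_grip, oil_mid, lever_mid from where it was at the start of the episode above 0.015 m).
It also fails if it takes over 70 s, if anything falls off the work surface, if the arm or the gripper's body presses on something with over 40 N, if the wrist force passes 120 N, or if a joint passes its speed limit or range.

## Working session

There is one attempt and no reset: what is moved stays moved. The work goes in short steps, Python scripts to look and compute and a tool call to move; the robot and the scene stay as the last step left them, time stands still between calls to the robot, and variables do not carry over. Pictures are saved under pics/ and viewed, at most 10 in all, crops included, and the job is handed in when it is done.

Besides the shell and the picture viewer there is one more tool, called in YAML: its name, and indented under it one key for each argument. step_arm: Moves the arm, as the interface text tells. Its arguments: {"type":"object","properties":{"moves":{"type":"array"},"newtons":{"type":"number"}},"required":["moves"]}

```bash
mkdir -p pics; python3 - <<'E'
from plant import *
import cv2,numpy as np
o=get_obs();print(o)
for n in("side","top"):
    s=snapshot(n);cv2.imwrite(f"pics/{n}0.png",s["frame"]);print(n,s["camera_matrix"],s["distortion"],np.round(s["T"],4))
E
```

```text
{'time_s': 0.0, 'qpos': array([-1.39410992e+00,  8.79318434e-02,  1.37225111e+00, -5.29396962e-06,
        1.68358445e+00, -1.03110457e-01]), 'joint_velocities': array([-0.00023461,  0.00240263,  0.00068876, -0.00160554,  0.00079603,
        0.00019203]), 'tau': array([-1.41144570e-03, -3.40181816e+01, -3.02431118e+01,  7.15924194e-02,
        3.28451407e-02, -1.74103711e-04]), 'tool_pos': array([ 0.15178824, -0.52811984,  0.22631838]), 'ee_rot': array([-1.08654181e-03,  9.90229620e-01,  1.39442166e-01, -4.26219858e-05]), 'contact_force': array([-0.50614527,  0.5808764 ,  0.332456  ]), 'torque': array([-0.03932576,  0.03863398,  0.00824484]), 'gripper_force': 0.0, 'finger_gap': 0.9973827096296627}
side [[593.72122168   0.         309.93634166]
 [  0.         593.72122168 249.59785701]
 [  0.           0.           1.        ]] [-0.00293803  0.          0.          0.          0.        ] [[-0.9669  0.1917 -0.1685  0.302 ]
 [-0.2547 -0.6836  0.684   1.0159]
 [ 0.016   0.7043  0.7098  1.2427]
 [ 0.      0.      0.      1.    ]]
top [[510.70189594   0.         311.72861646]
 [  0.         510.70189594 244.95691228]
 [  0.           0.           1.        ]] [-0.01856933  0.          0.          0.          0.        ] [[-6.0000e-04  9.8930e-01 -1.4600e-01  3.9140e-01]
 [-9.9970e-01  3.2000e-03  2.5600e-02 -6.2000e-03]
 [ 2.5800e-02  1.4590e-01  9.8900e-01  1.1868e+00]
 [ 0.0000e+00  0.0000e+00  0.0000e+00  1.0000e+00]]
```

View pics/side0.png

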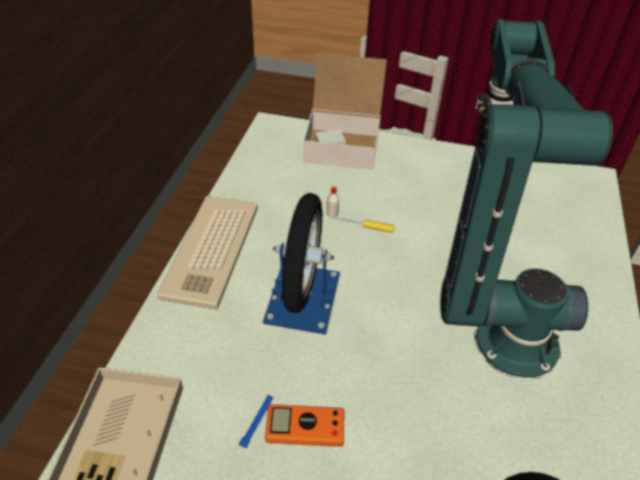

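View pics/top0.png

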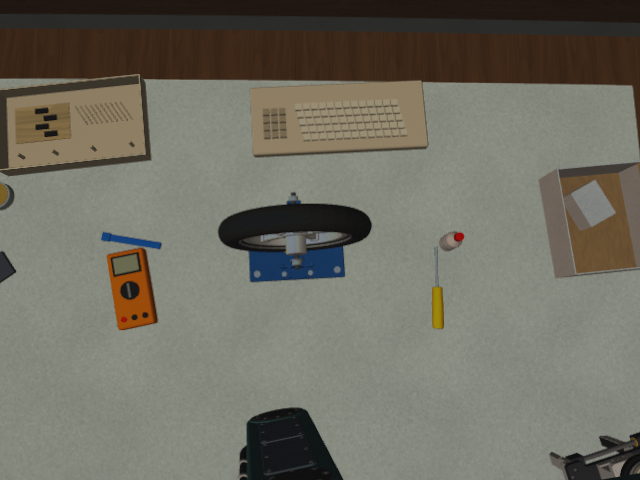

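The wheel faces the robot. In the top view the axle ends are near (296,262) and (293,195), and the base corners are near (250,281) and (344,277).

```bash
cat >h.py <<'E'
import cv2,numpy as np
from plant import *
def ray(s,px):
    u=cv2.undistortPoints(np.float64(px).reshape(-1,1,2),s["camera_matrix"],np.float64(s["distortion"])).reshape(-1,2)
    d=np.c_[u[:,0],-u[:,1],-np.ones(len(u))]@s["T"][:3,:3].T
    return s["T"][:3,3],d
def onplane(s,px,p0,n):
    o,d=ray(s,px); p0=np.float64(p0);n=np.float64(n)
    return o+d*(((p0-o)@n)/(d@n))[:,None]
def proj(s,P):
    P=np.atleast_2d(P);T=np.linalg.inv(s["T"]);c=P@T[:3,:3].T+T[:3,3]
    return cv2.projectPoints(c*[1,-1,-1],np.zeros(3),np.zeros(3),s["camera_matrix"],np.float64(s["distortion"]))[0].reshape(-1,2)
E
python3 - <<'E'
from h import *
s=snapshot("top");f=s["frame"]
print(onplane(s,[[296,262],[293,195]],[0,0,.176],[0,0,1]))
hsv=cv2.cvtColor(f,cv2.COLOR_BGR2HSV)
m=cv2.inRange(hsv,(100,120,50),(125,255,255));m[:,:200]=0;m[:,400:]=0
c=max(cv2.findContours(m,0,2)[0],key=cv2.contourArea)
a=cv2.approxPolyDP(c,3,True).reshape(-1,2);print(a)
print(onplane(s,a,[0,0,.012],[0,0,1]))
cv2.imwrite("pics/t1.png",cv2.resize(f[170:300,200:400],None,fx=4,fy=4,interpolation=2))
E
```

```text
[[ 0.5061956  -0.00100712  0.176     ]
 [ 0.64292024  0.00562072  0.176     ]]
[[342 246]
 [308 250]
 [299 256]
 [303 260]
 [298 269]
 [289 261]
 [293 256]
 [283 252]
 [249 251]
 [251 280]
 [342 276]]
[[ 0.56256012 -0.10710234  0.012     ]
 [ 0.55292112 -0.02790817  0.012     ]
 [ 0.53882563 -0.00705767  0.012     ]
 [ 0.52952006 -0.01634335  0.012     ]
 [ 0.50858002 -0.00484202  0.012     ]
 [ 0.52711122  0.01602763  0.012     ]
 [ 0.5387881   0.0068373   0.012     ]
 [ 0.54806801  0.03004944  0.012     ]
 [ 0.55017327  0.10871067  0.012     ]
 [ 0.48298829  0.10297611  0.012     ]
 [ 0.49255361 -0.10646111  0.012     ]]
```

View pics/t1.png

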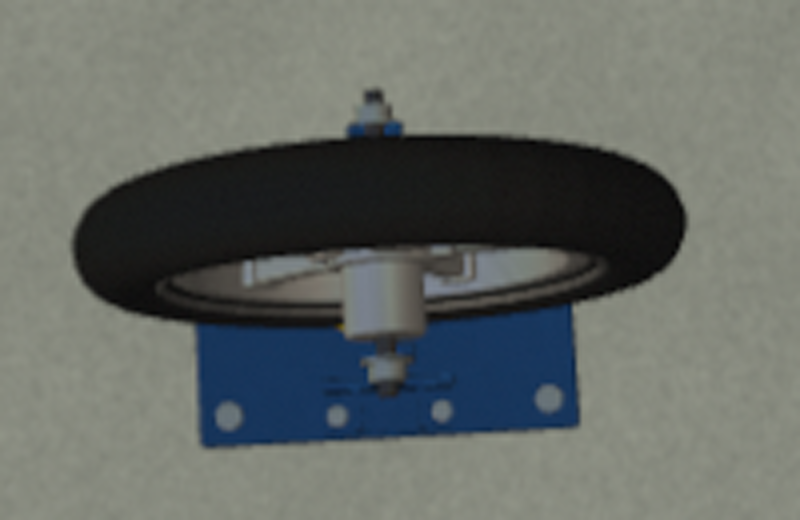

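The axle centre comes out at about (0.573, 0.002, 0.176), with the stand yawed 0.046 rad. A trace of the yellow dot shows low on the near sidewall, so the valve is near the bottom. Next I bring the tool horizontal in front of the wheel to see its face.

step_arm:
  moves:
    - [0.02, 0.03, 0.01, 0, 0, -4, 0]
    - [0.04, 0.06, 0.02, 0, 0, -8, 0]
    - [0.06, 0.09, 0.03, 0, 0, -12, 0]
    - [0.08, 0.12, 0.04, 0, 0, -16, 0]
    - [0.1, 0.15, 0.05, 0, 0, -16, 0]
    - [0.12, 0.18, 0.06, 0, 0, -16, 0]
    - [0.14, 0.21, 0.07, 0, 0, -16, 0]
    - [0.16, 0.25, 0.08, 0, 0, -16, 0]
    - [0.18, 0.29, 0.09, 0, 0, -16, 0]
    - [0.2, 0.33, 0.1, 0, 0, -16, 0]
  newtons: 10

```text
time_s: 1.4
tool_pos: [0.3522, -0.1972, 0.3275]
ee_rot: [-0.0, 1.0, 0.0, -0.0]
contact_force: [-0.2, -0.4, 0.6]
finger_gap: 0.005
gripper_force: 0.0
```

step_arm:
  moves:
    - [0.0, 0.02, 0, 0, -10, 0, 0]
    - [0.0, 0.04, 0, 0, -20, 0, 0]
    - [0.0, 0.07, 0, 0, -30, 0, 0]
    - [0.01, 0.1, 0, 0, -40, 0, 0]
    - [0.02, 0.13, 0, 0, -50, 0, 0]
    - [0.02, 0.16, 0, 0, -60, 0, 0]
    - [0.03, 0.18, 0, 0, -70, 0, 0]
    - [0.03, 0.2, -0.01, 0, -80, 0, 0]
    - [0.03, 0.2, -0.02, 0, -90, 0, 0]
    - [0.03, 0.2, -0.02, 0, -90, 0, 0]

```text
time_s: 2.65
tool_pos: [0.492, -0.0522, 0.2888]
ee_rot: [-0.011, 0.709, 0.011, 0.705]
contact_force: [0.6, 1.4, 1.0]
finger_gap: 0.003
gripper_force: 0.0
```

```bash
python3 - <<'E'
from h import *
o=get_obs();print(o["time_s"],o["tool_pos"],o["ee_rot"],o["qpos"],o["finger_gap"])
s=snapshot("wrist");cv2.imwrite("pics/w1.png",s["frame"]);print(np.round(s["T"],3),s["camera_matrix"])
E
```

```text
2.65 [ 0.49204878 -0.05224804  0.28877658] [-0.01050648  0.70897649  0.0111476   0.70506573] [-0.69323462 -0.75593156  2.50705852  1.76306578  0.740561   -0.26360334] 0.003046154145372071
[[ 0.031  0.261 -0.965  0.335]
 [-1.     0.009 -0.029 -0.057]
 [ 0.001  0.965  0.262  0.364]
 [ 0.     0.     0.     1.   ]] [[370.03418634   0.         316.6790734 ]
 [  0.         370.03418634 238.1646196 ]
 [  0.           0.           1.        ]]
```

View pics/w1.png

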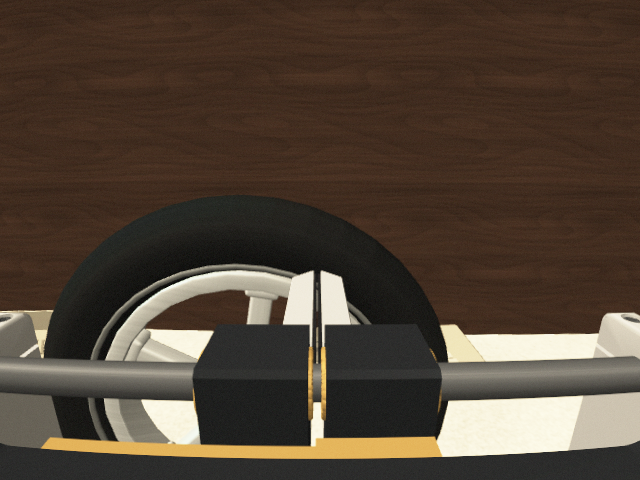

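The wrist view shows the upper half of the wheel. One spoke is at about (260,310) and another at about (160,345), and the valve isn't in view. The arm sits near its joint limits, so I'll fit simple kinematics to plan a better posture and measure the spoke angles.

```bash
cat >fk.py <<'E'
import numpy as np
from scipy.optimize import least_squares
from scipy.spatial.transform import Rotation as R
LIM=np.array([[-3.1,3.1],[-.76,2.03],[.27,2.55],[-1.08,4.22],[.17,2.65],[-2.57,2.57]])
def fk(q,p):
    h,a,L1,L2,Lt,d,e=p
    rz=lambda t:R.from_rotvec([0,0,t]);ry=lambda t:R.from_rotvec([0,t,0])
    A=rz(q[0]);B=A*ry(q[1]);C=B*ry(q[2]);D=C*rz(q[3])*ry(q[4]);E=D*rz(q[5])
    return A.apply([a,d,h])+B.apply([0,0,L1])+C.apply([e,0,L2])+D.apply([0,0,Lt]),E
E
python3 - <<'E'
from fk import *
from h import *
o=get_obs()
Q=[np.array([-1.39410992,.0879318,1.372251,0,1.683584,-.1031105]),o["qpos"]]
P=[np.array([.15178824,-.52811984,.22631838]),o["tool_pos"]]
rot=lambda w:R.from_quat(np.r_[w[1:],w[0]])
W=[rot([-1.0865e-3,.99023,.139442,0]),rot(o["ee_rot"])]
for q,w in zip(Q,W):
    print(np.round((fk(q,np.zeros(7))[1].inv()*w).as_rotvec(),3))
f=lambda p:np.r_[np.concatenate([fk(q,p)[0]-x for q,x in zip(Q,P)]),1e-3*(p-[.2,0,.45,.45,.25,0.05,0])]
r=least_squares(f,[.2,0,.4,.4,.2,.05,0]);print(r.x,r.fun)
s=snapshot("wrist")
n=np.array([.999,.0458,0]);y=np.array([-.0458,.999,0]);c=np.array([.573,.002,.176])
for px in([[262,293],[258,322]],[[140,340],[190,362]]):
    X=onplane(s,px,c-n*.008,n)-c
    print(np.c_[X@y,X[:,2]],np.degrees(np.arctan2(-(X@y),X[:,2])))
E
```

```text
[-0.     0.     1.571]
[-0.     0.     1.571]
[0.12975421 0.00791852 0.45578342 0.49311374 0.32863679 0.05659854
 0.08376821] [ 2.55106420e-07  1.03256573e-07 -6.86963091e-08 -1.36905558e-07
 -2.43761482e-07  1.38905379e-07 -7.02457930e-05  7.91851723e-06
  5.78341554e-06  4.31137377e-05  7.86367859e-05  6.59854479e-06
  8.37682106e-05]
[[-0.01083649  0.07589147]
 [-0.00692902  0.05376639]] [8.12629267 7.34339119]
[[0.07962544 0.03933075]
 [0.04490913 0.02115301]] [-63.7130662  -64.77872283]
```

```bash
cat >ik.py <<'E'
from fk import *
p=[0.1298,0.0079,0.4558,0.4931,0.3286,0.0566,0.0838]
O=R.from_rotvec([0,0,np.pi/2])
n=np.array([.999,.0458,0]);yl=np.array([-.0458,.999,0]);c=np.array([.573,.002,.176])
def toolR(pitch,yaw,roll):
    z=R.from_euler('zy',[yaw,pitch],degrees=True)   # intrinsic: pitch down +
    z=R.from_rotvec([0,0,np.radians(yaw)])*R.from_rotvec([0,np.radians(pitch),0])
    # tool z = x', tool x = z' (up), tool y = -... 
    B=R.from_matrix(np.array([[0,0,1],[0,-1,0],[1,0,0]]))
    return z*B*R.from_rotvec([0,0,np.radians(roll)])
def solve(P,T,q0):
    f=lambda q:(lambda F:np.r_[(F[0]-P)*10,((F[1]*O).inv()*T).as_rotvec()])(fk(q,p))
    r=least_squares(f,np.clip(q0,LIM[:,0]+1e-6,LIM[:,1]-1e-6),bounds=(LIM[:,0],LIM[:,1]),max_nfev=60)
    return np.abs(r.fun).max(),r.x
E
python3 - <<'E'
from ik import *
for pitch in(0,15,25):
  for roll in(0,):
    for y,z in((.058,-.02),(.03,.054),(0,.061),(-.03,.054),(-.06,-.02)):
        T=toolR(pitch,2.6,roll);tip=c+n*.004+yl*y+[0,0,z];P=tip-T.apply([0,0,.022])
        best=min((solve(P,T,np.array([a,-.5,2.2,w,.6,s]))for a in(-.4,0.4)for w in(0,1.8,3.1)for s in(-1.5,1.5,0)),key=lambda t:t[0])
        print(pitch,y,z,round(best[0],4),np.round(best[1],2))
E
```

```text
0 0.058 -0.02 0.0 [-0.06 -0.1   2.53  3.01  0.86 -1.48]
0 0.03 0.054 0.0 [-0.18 -0.39  2.49  2.71  0.57 -1.21]
0 0 0.061 0.0 [-0.31 -0.4   2.48  2.48  0.61 -1.01]
0 -0.03 0.054 0.0 [-0.44 -0.36  2.48  2.35  0.71 -0.91]
0 -0.06 -0.02 0.0 [-0.55 -0.07  2.5   2.41  1.   -1.12]
15 0.058 -0.02 0.0 [-0.05 -0.38  2.44  2.75  0.24 -1.21]
15 0.03 0.054 0.0 [-0.17 -0.54  2.36  1.45  0.21  0.07]
15 0 0.061 0.0 [-0.29 -0.55  2.34  1.41  0.33  0.07]
15 -0.03 0.054 0.0 [-0.41 -0.52  2.34  1.49  0.44 -0.04]
15 -0.06 -0.02 0.0 [-0.52 -0.34  2.42  1.89  0.58 -0.53]
25 0.058 -0.02 0.0136 [-0.06 -0.44  2.33  0.7   0.17  0.83]
25 0.03 0.054 0.0 [-0.15 -0.54  2.23  0.52  0.37  1.  ]
25 0 0.061 0.0 [-0.27 -0.54  2.22  0.7   0.45  0.79]
25 -0.03 0.054 0.0 [-0.38 -0.52  2.22  0.87  0.51  0.58]
25 -0.06 -0.02 0.0 [-0.48 -0.4   2.32  1.29  0.49  0.08]
```

```bash
python3 - <<'E'
from ik import *
for pitch in(0,8,15):
  for y,z in((.058,-.02),(.03,.054),(0,.061),(-.058,.02)):
    q=None
    for xl in(.004,-.025,-.045):
        T=toolR(pitch,2.6,0);tip=c+n*xl+yl*y+[0,0,z];P=tip-T.apply([0,0,.022])
        q0s=[q] if q is not None else [np.array([-.3,-.4,2.4,w,.6,s])for w in(1.5,2.8)for s in(-1.2,0)]
        best=min((solve(P,T,a)for a in q0s),key=lambda t:t[0]);q=best[1]
        print(pitch,y,z,xl,round(best[0],4),np.round(q,2))
E
```

```text
0 0.058 -0.02 0.004 0.0 [-0.06 -0.1   2.53  3.01  0.86 -1.48]
0 0.058 -0.02 -0.025 0.0824 [ 0.08 -0.25  2.55  3.32  0.67 -1.71]
0 0.058 -0.02 -0.045 0.1467 [ 0.19 -0.35  2.55  3.7   0.57 -2.03]
0 0.03 0.054 0.004 0.0 [-0.18 -0.39  2.49  2.71  0.57 -1.21]
0 0.03 0.054 -0.025 0.0 [-0.22 -0.5   2.55  2.61  0.53 -1.1 ]
0 0.03 0.054 -0.045 0.0682 [-0.23 -0.65  2.55  2.3   0.37 -0.79]
0 0 0.061 0.004 0.0 [-0.31 -0.4   2.48  2.48  0.61 -1.01]
0 0 0.061 -0.025 0.0 [-0.37 -0.52  2.54  2.35  0.6  -0.88]
0 0 0.061 -0.045 0.0456 [-0.42 -0.65  2.55  2.06  0.55 -0.58]
0 -0.058 0.02 0.004 0.0 [-0.54 -0.23  2.48  2.33  0.87 -0.98]
0 -0.058 0.02 -0.025 0.0 [-0.62 -0.32  2.54  2.23  0.9  -0.9 ]
0 -0.058 0.02 -0.045 0.046 [-0.73 -0.4   2.55  2.    0.94 -0.7 ]
8 0.058 -0.02 0.004 0.0 [-0.05 -0.28  2.5   2.94  0.51 -1.41]
8 0.058 -0.02 -0.025 0.0151 [-0.06 -0.4   2.55  2.9   0.43 -1.37]
8 0.058 -0.02 -0.045 0.0836 [-0.02 -0.53  2.55  2.96  0.23 -1.41]
8 0.03 0.054 0.004 0.0 [-0.18 -0.5   2.43  2.33  0.31 -0.81]
8 0.03 0.054 -0.025 0.0 [-0.21 -0.62  2.48  2.09  0.29 -0.58]
8 0.03 0.054 -0.045 0.0 [-0.24 -
[... 442 characters left out ...]
5  0.24 -1.21]
15 0.058 -0.02 -0.025 0.0 [-0.06 -0.49  2.5   2.59  0.2  -1.06]
15 0.058 -0.02 -0.045 0.0 [-0.08 -0.58  2.54  2.39  0.17 -0.86]
15 0.03 0.054 0.004 0.0 [-0.17 -0.54  2.36  1.45  0.21  0.07]
15 0.03 0.054 -0.025 0.0 [-0.2  -0.65  2.4   1.22  0.25  0.3 ]
15 0.03 0.054 -0.045 0.0 [-0.23 -0.74  2.44  1.09  0.3   0.43]
15 0 0.061 0.004 0.0 [-0.29 -0.55  2.34  1.41  0.33  0.07]
15 0 0.061 -0.025 0.0 [-0.34 -0.66  2.39  1.28  0.39  0.21]
15 0 0.061 -0.045 0.0 [-0.38 -0.74  2.42  1.2   0.45  0.29]
15 -0.058 0.02 0.004 0.0 [-0.51 -0.44  2.38  1.68  0.54 -0.28]
15 -0.058 0.02 -0.025 0.0 [-0.58 -0.53  2.43  1.57  0.6  -0.19]
15 -0.058 0.02 -0.045 0.0 [-0.64 -0.61  2.46  1.5   0.66 -0.12]
```

step_arm:
  moves:
    - [0, 0, 0, 0, 8, 0, 0]
    - [0, 0, 0, 0, 12, 3, 0]

```text
time_s: 3.0
tool_pos: [0.4975, -0.0537, 0.2917]
ee_rot: [-0.032, 0.78, 0.032, 0.624]
contact_force: [0.6, 0.4, 1.9]
finger_gap: 0.008
gripper_force: 0.0
```

```bash
cat >st.py <<'E'
from ik import *
from plant import get_obs
o=get_obs();w=o["ee_rot"];T=R.from_quat(np.r_[w[1:],w[0]]);P=o["tool_pos"]
d=P+T.apply([0,0,.022])-c
z=T.apply([0,0,1])
print("t",o["time_s"],"P",P.round(4),"tip local",(d@n).round(4),(d@yl).round(4),d[2].round(4),"ang",np.degrees(np.arctan2(-(d@yl),d[2])).round(1))
print("toolz",z.round(3),"tooly",T.apply([0,1,0]).round(3),"q",o["qpos"].round(2),"F",o["contact_force"].round(2))
print("fk err",(fk(o["qpos"],p)[0]-P).round(4))
E
python3 st.py
```

```text
t 3.0 P [ 0.4975 -0.0537  0.2917] tip local -0.0565 -0.0512 0.1109 ang 24.8
toolz [ 0.972  0.09  -0.218] tooly [ 0.09  -0.996 -0.01 ] q [-0.73 -0.76  2.36  1.3   0.84  0.17] F [0.61 0.43 1.9 ]
fk err [-0.0022  0.002  -0.0008]
```

step_arm:
  moves:
    - [0.002, 0.02, -0.014, 0, 0, -1, 0]
    - [0.004, 0.04, -0.028, 0, 0, -2, 0]
    - [0.006, 0.06, -0.042, 0, 0, -2.7, 0]
    - [0.008, 0.081, -0.055, 0, 0, -2.7, 0]
    - [0.008, 0.081, -0.055, 0, 0, -2.7, 0]

```text
time_s: 3.62
tool_pos: [0.5058, 0.029, 0.2361]
ee_rot: [-0.019, 0.779, 0.014, 0.627]
contact_force: [0.0, 0.2, -0.0]
finger_gap: 0.006
gripper_force: 0.0
```

```bash
python3 st.py; python3 - <<'E'
from h import *
s=snapshot("wrist");cv2.imwrite("pics/w2.png",s["frame"])
E
```

```text
t 3.625 P [0.5058 0.029  0.2361] tip local -0.0444 0.0301 0.0554 ang -28.5
toolz [ 0.976  0.047 -0.213] tooly [ 0.045 -0.999 -0.011] q [-0.24 -0.73  2.47  1.36  0.28  0.17] F [ 0.05  0.22 -0.04]
fk err [-0.0005  0.0001  0.    ]
```

View pics/w2.png

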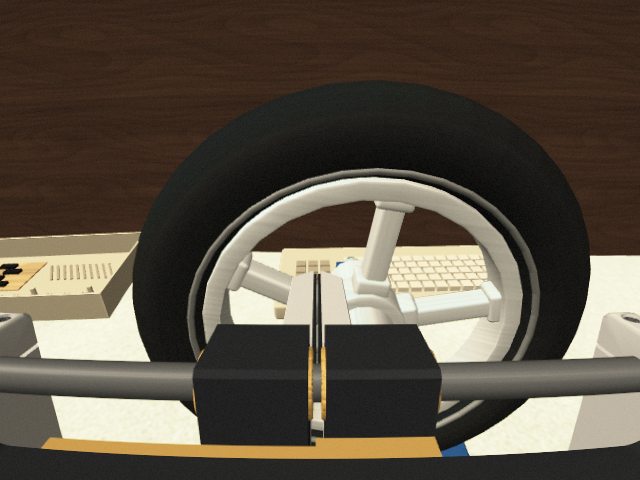

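The wrist view shows the upper-left window, around (280,260), is free of the valve. Spokes are at about (385,240), (450,305) and (265,275). I insert the fingertip there.

step_arm:
  moves:
    - [0.016, 0.001, 0, 0, 0, 0, 0]
    - [0.032, 0.0015, 0, 0, 0, 0, 0]
    - [0.048, 0.002, 0, 0, 0, 0, 0]
    - [0.048, 0.002, 0, 0, 0, 0, 0]

```text
time_s: 4.18
tool_pos: [0.5549, 0.0273, 0.2368]
ee_rot: [-0.017, 0.778, 0.011, 0.628]
contact_force: [-0.1, 0.4, 0.5]
finger_gap: 0.001
gripper_force: 0.0
```

step_arm:
  moves:
    - [0.0005, -0.009, 0.002, 0, 0, 0, 0]
    - [0.001, -0.015, 0.0035, 0, 0, 0, 0]
    - [0.001, -0.02, 0.0045, 0, 0, 0, 0]
    - [0.0015, -0.026, 0.0055, 0, 0, 0, 0]
    - [0.0015, -0.034, 0.0055, 0, 0, 0, 0]
    - [0.002, -0.043, 0.004, 0, 0, 0, 0]
    - [0.0025, -0.051, 0.002, 0, 0, 0, 0]

```text
time_s: 5.05
tool_pos: [0.5559, -0.0228, 0.2366]
ee_rot: [-0.017, 0.779, 0.012, 0.627]
contact_force: [-0.0, 2.4, -0.3]
finger_gap: -0.0
gripper_force: 1.0
```

```bash
python3 st.py
```

```text
t 5.05 P [ 0.5559 -0.0228  0.2366] tip local 0.0033 -0.0241 0.0559 ang 23.3
toolz [ 0.976  0.041 -0.214] tooly [ 0.04  -0.999 -0.011] q [-0.39 -0.51  2.37  1.68  0.43 -0.2 ] F [-0.04  2.44 -0.32]
fk err [ 0.0026 -0.0011  0.0012]
```

step_arm:
  moves:
    - [0.0005, -0.007, -0.004, 0, 0, 0, 0]
    - [0.0005, -0.014, -0.0085, 0, 0, 0, 0]
    - [0.001, -0.02, -0.0145, 0, 0, 0, 0]
    - [0.001, -0.0255, -0.0205, 0, 0, 0, 0]
    - [0.0015, -0.03, -0.027, 0, 0, 0, 0]
    - [0.0015, -0.033, -0.034, 0, 0, 0, 0]
    - [0.0015, -0.0355, -0.0405, 0, 0, 0, 0]
    - [0.0015, -0.0355, -0.0405, 0, 0, 0, 0]

```text
time_s: 6.05
tool_pos: [0.5571, -0.0585, 0.1945]
ee_rot: [-0.017, 0.78, 0.011, 0.626]
contact_force: [1.3, 0.8, 0.0]
finger_gap: 0.005
gripper_force: 0.0
```

```bash
python3 st.py; python3 - <<'E'
from h import *
s=snapshot("wrist");cv2.imwrite("pics/w3.png",s["frame"])
E
```

```text
t 6.05 P [ 0.5571 -0.0585  0.1945] tip local 0.0028 -0.0598 0.0137 ang 77.1
toolz [ 0.975  0.04  -0.217] tooly [ 0.038 -0.999 -0.012] q [-0.53 -0.39  2.4   1.85  0.58 -0.46] F [1.31 0.76 0.04]
fk err [ 0.0055 -0.0032  0.0017]
```

View pics/w3.png

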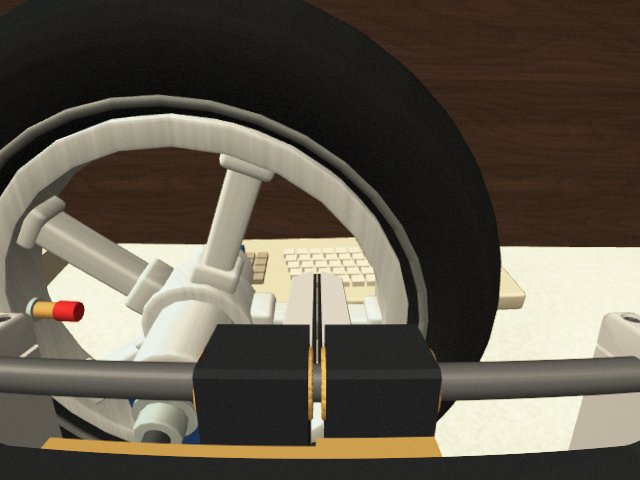

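The valve with its red cap is now visible on the left at (68,311). The next spokes are at (235,215) and (90,245). I measure the wheel angle.

```bash
cat >meas.py <<'E'
from h import *
import sys
n=np.array([.999,.0458,0]);yl=np.array([-.0458,.999,0]);c=np.array([.573,.002,.176])
s=snapshot("wrist")
def cap():
    hsv=cv2.cvtColor(s["frame"],cv2.COLOR_BGR2HSV)
    m=cv2.inRange(hsv,(0,170,90),(6,255,255))|cv2.inRange(hsv,(174,170,90),(180,255,255))
    cs=cv2.findContours(m,0,2)[0]
    if not cs:return None
    k=max(cs,key=cv2.contourArea);print("red area",cv2.contourArea(k))
    return np.add(k.reshape(-1,2).min(0),k.reshape(-1,2).max(0))/2
def ang(px,x):
    X=onplane(s,[px],c+n*x,n)[0]-c
    return np.degrees(np.arctan2(-(X@yl),X[2])).round(1),np.hypot(X@yl,X[2]).round(4)
k=cap()
if k is not None:print("cap",k,ang(k,0))
if len(sys.argv)>2:print("spoke",[ang(np.float64(a.split(',')),-.008) for a in sys.argv[1:]])
E
python3 meas.py 246,175 225,250
```

```text
red area 486.0
cap [ 68.5 311.5] (np.float64(-88.7), np.float64(0.0769))
spoke [(np.float64(21.3), np.float64(0.085)), (np.float64(22.1), np.float64(0.0472))]
```

step_arm:
  moves:
    - [0, 0.005, 0.013, 0, 0, 0, 0]
    - [-0.016, 0.004, 0.013, 0, 0, 0, 0]
    - [-0.032, 0.0035, 0.013, 0, 0, 0, 0]
    - [-0.048, 0.003, 0.013, 0, 0, 0, 0]
    - [-0.049, 0.025, 0.024, 0, 0, 0, 0]
    - [-0.05, 0.048, 0.035, 0, 0, 0, 0]
    - [-0.0515, 0.072, 0.046, 0, 0, 0, 0]
    - [-0.0515, 0.072, 0.046, 0, 0, 0, 0]

```text
time_s: 7.15
tool_pos: [0.5057, 0.0168, 0.2436]
ee_rot: [-0.018, 0.778, 0.015, 0.628]
contact_force: [0.4, -1.0, -0.5]
finger_gap: 0.005
gripper_force: 0.0
```

```bash
python3 st.py; python3 meas.py; python3 - <<'E'
from h import *
s=snapshot("wrist");cv2.imwrite("pics/w4.png",s["frame"])
E
```

```text
t 7.15 P [0.5057 0.0168 0.2436] tip local -0.045 0.0179 0.0629 ang -15.8
toolz [ 0.976  0.046 -0.211] tooly [ 0.045 -0.999 -0.009] q [-0.3  -0.75  2.46  1.33  0.35  0.19] F [ 0.4  -0.95 -0.52]
fk err [-0.001   0.0003 -0.0001]
red area 104.0
cap [237.5 319.5] (np.float64(-85.7), np.float64(0.0744))
```

View pics/w4.png

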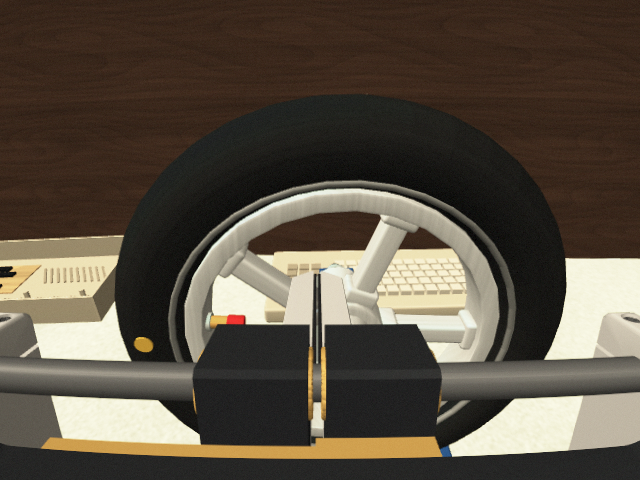

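The valve is now at about -86° (cap at (237,319)), and the next window, at (285,255), is free. I start the second push there and stop a bit short.

step_arm:
  moves:
    - [0.016, 0.001, -0.001, 0, 0, 0, 0]
    - [0.032, 0.0015, -0.002, 0, 0, 0, 0]
    - [0.048, 0.002, -0.003, 0, 0, 0, 0]
    - [0.048, 0.002, -0.003, 0, 0, 0, 0]

```text
time_s: 7.75
tool_pos: [0.5543, 0.0149, 0.2372]
ee_rot: [-0.017, 0.78, 0.011, 0.625]
contact_force: [-0.4, -0.6, 0.6]
finger_gap: 0.009
gripper_force: 0.0
```

step_arm:
  moves:
    - [0.0005, -0.013, 0.001, 0, 0, 0, 0]
    - [0.001, -0.018, 0.001, 0, 0, 0, 0]
    - [0.001, -0.023, 0.001, 0, 0, 0, 0]
    - [0.0015, -0.03, 0, 0, 0, 0, 0]
    - [0.0015, -0.038, -0.002, 0, 0, 0, 0]
    - [0.002, -0.0455, -0.0055, 0, 0, 0, 0]
    - [0.0025, -0.053, -0.01, 0, 0, 0, 0]
    - [0.003, -0.0595, -0.0155, 0, 0, 0, 0]
    - [0.003, -0.065, -0.0215, 0, 0, 0, 0]
    - [0.003, -0.069, -0.0265, 0, 0, 0, 0]

```text
time_s: 9.0
tool_pos: [0.5569, -0.0531, 0.2119]
ee_rot: [-0.017, 0.779, 0.012, 0.626]
contact_force: [0.2, 1.9, 2.1]
finger_gap: 0.005
gripper_force: 0.9
```

```bash
python3 st.py; python3 meas.py; python3 - <<'E'
from h import *
s=snapshot("wrist");cv2.imwrite("pics/w5.png",s["frame"])
E
```

```text
t 9.0 P [ 0.5569 -0.0531  0.2119] tip local 0.0028 -0.0543 0.0312 ang 60.1
toolz [ 0.976  0.041 -0.215] tooly [ 0.04  -0.999 -0.012] q [-0.51 -0.43  2.38  1.78  0.55 -0.36] F [0.19 1.94 2.1 ]
fk err [ 0.0044 -0.0024  0.0016]
red area 574.5
cap [120.  242.5] (np.float64(-34.0), np.float64(0.0737))
```

View pics/w5.png

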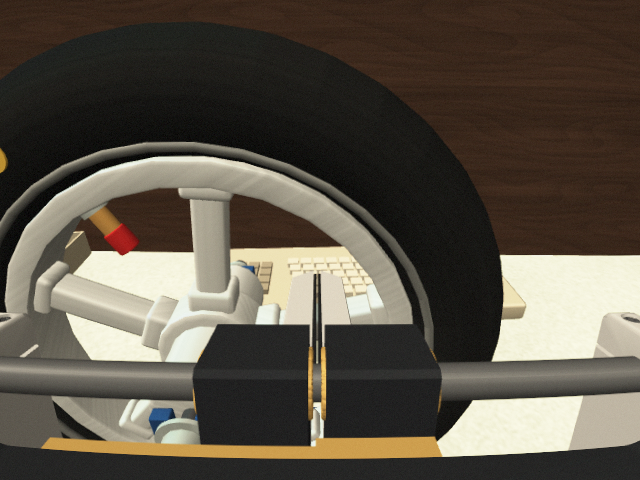

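The valve is now at about -34°, with its cap at (120,242). I push on slowly by about 26°.

step_arm:
  moves:
    - [0, -0.0015, -0.006, 0, 0, 0, 0]
    - [0, -0.003, -0.011, 0, 0, 0, 0]
    - [0, -0.004, -0.016, 0, 0, 0, 0]
    - [0, -0.0055, -0.02, 0, 0, 0, 0]
    - [0, -0.006, -0.024, 0, 0, 0, 0]
    - [0, -0.0065, -0.027, 0, 0, 0, 0]
    - [0, -0.0065, -0.027, 0, 0, 0, 0]

```text
time_s: 9.98
tool_pos: [0.5565, -0.059, 0.1841]
ee_rot: [-0.017, 0.78, 0.012, 0.626]
contact_force: [0.7, 0.5, 0.4]
finger_gap: 0.007
gripper_force: 0.2
```

```bash
python3 st.py; python3 meas.py
```

```text
t 9.975 P [ 0.5565 -0.059   0.1841] tip local 0.0022 -0.0602 0.0034 ang 86.8
toolz [ 0.975  0.042 -0.216] tooly [ 0.04  -0.999 -0.012] q [-0.53 -0.36  2.41  1.9   0.59 -0.52] F [0.67 0.52 0.44]
fk err [ 0.0062 -0.0037  0.0017]
red area 711.0
cap [158. 162.] (np.float64(-6.6), np.float64(0.073))
```

step_arm:
  moves:
    - [0, 0, -0.0015, 0, 0, 0, 0]
    - [0, 0, -0.003, 0, 0, 0, 0]
    - [0, 0, -0.0045, 0, 0, 0, 0]
    - [0, 0, -0.006, 0, 0, 0, 0]
    - [0, 0, -0.006, 0, 0, 0, 0]

```text
time_s: 10.65
tool_pos: [0.5568, -0.0588, 0.1791]
ee_rot: [-0.017, 0.779, 0.012, 0.626]
contact_force: [0.2, -0.4, 1.2]
finger_gap: 0.003
gripper_force: 0.7
```

```bash
python3 st.py; python3 meas.py
```

```text
t 10.65 P [ 0.5568 -0.0588  0.1791] tip local 0.0025 -0.06 -0.0017 ang 91.6
toolz [ 0.976  0.043 -0.215] tooly [ 0.041 -0.999 -0.012] q [-0.53 -0.35  2.41  1.93  0.6  -0.55] F [ 0.23 -0.44  1.18]
fk err [ 0.0066 -0.0039  0.0017]
red area 732.0
cap [172. 150.] (np.float64(-1.1), np.float64(0.0726))
```

step_arm:
  moves:
    - [0, 0.002, 0.006, 0, 0, 0, 0]
    - [0, 0.003, 0.012, 0, 0, 0, 0]
    - [-0.016, 0.002, 0.014, 0, 0, 0, 0]
    - [-0.032, 0.001, 0.018, 0, 0, 0, 0]
    - [-0.048, 0.001, 0.02, 0, 0, 0, 0]
    - [-0.05, 0.02, 0.04, 0, 0, 0, 0]
    - [-0.05, 0.04, 0.06, 0, 0, 0, 0]
    - [-0.05, 0.06, 0.09, 0, 0, 0, 0]
    - [-0.05, 0.06, 0.12, 0, 0, 0, 0]
    - [-0.05, 0.06, 0.12, 0, 0, 0, 0]

```text
time_s: 11.95
tool_pos: [0.5184, 0.0007, 0.3006]
ee_rot: [-0.017, 0.778, 0.014, 0.628]
contact_force: [0.2, 0.1, 0.0]
finger_gap: 0.003
gripper_force: 0.0
```

```bash
python3 st.py; python3 meas.py; python3 - <<'E'
from h import *
s=snapshot("wrist");cv2.imwrite("pics/w6.png",s["frame"])
E
```

```text
t 11.95 P [0.5184 0.0007 0.3006] tip local -0.0331 0.0012 0.12 ang -0.6
toolz [ 0.977  0.044 -0.21 ] tooly [ 0.043 -0.999 -0.009] q [-0.36 -0.76  2.35  1.1   0.45  0.43] F [0.22 0.08 0.  ]
fk err [-0.003   0.0011 -0.0008]
red area 13.5
cap [316.5 325. ] (np.float64(-1.4), np.float64(0.0676))
```

View pics/w6.png

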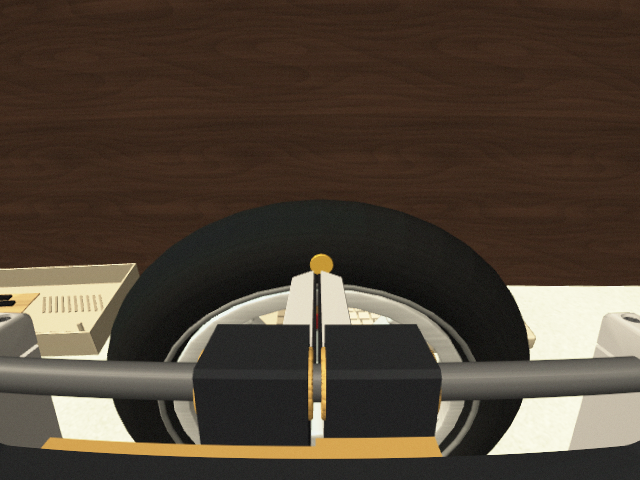

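The yellow dot at (321,264) is centred over the wheel, whose outline runs from 108 to 530, mid 319. The finger is clear. I do a last angle check and hand in.

```bash
python3 - <<'E'
import meas
from meas import ang
a=ang(np.float64([321,264]) if 0 else [321.,264.],-.025);print(a)
if abs(a[0])<3:
    from plant import finish_job;print(finish_job())
E
```

```text
red area 12.0
cap [316.5 318. ] (np.float64(-1.3), np.float64(0.0677))
(np.float64(0.7), np.float64(0.1248))
the job is handed in; nothing more can be done
None
```

The wheel's valve stands at twelve o'clock, within about 1–2° by camera; it took two spoke pushes, nothing else was touched as far as I could see, and the job is handed in at about 12 s on the robot's clock.

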